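# Load the coaster dispenser and set it to serving

### The arm

A 7-joint arm with a two-finger parallel gripper is mounted at the origin on the work surface. World frame = base frame: x ahead of the robot, y to its left, z up, the work surface at z = 0. Lengths are in m, angles in rad, forces in N, time in s.
With the tool pointing down it reaches from about 0.425 to 0.825 m from the base axis. Payload 3.6 kg.
Tool frame: the origin (TCP) lies where the fingers leave the gripper's body, on its centre line; the fingertips stand 73 mm ahead of it and the grasp point (between the pads) lies 54 mm ahead of it; z points along the fingers, y is the line along which they close (so a half turn about z gives the same grasp; the last joint's range is limited). The gripper opens to 85 mm and grips with 20 to 120 N. Pads are 22 mm wide; open, the fingers measure 114 mm over their backs; the gripper's body (76 mm by 85 mm) begins 54 mm behind the grasp point. The pads swing forward as they close: fully open they stand 13 mm farther back than shut.
Start: joints at [1.274, 0.615, -0.013, 1.423, 0.008, 1.103, -0.04], TCP at [0.174, -0.626, 0.304] pointing down, gripper open.
Joint ranges: [-3.12, 3.12], [-0.3, 2.06], [-1.34, 1.32], [0.26, 2.42], [-1.36, 4.5], [0.01, 1.98], [-2.84, 2.84]. Speed limits (rad/s): [2.79, 2.79, 3.14, 3.14, 3.14, 3.14, 3.14].

### API

Orientations are given as a unit quaternion [x, y, z, w].
In Python, from station import arm, snapshot, camera_info, ticket gives the robot as it stands. Calls block until the motion is done:
- arm.movep(position, orientation): joint-space move of the TCP to a pose.
- arm.line_to(position, velocity=0.15, ori=None): straight line of the TCP; ori=None keeps the orientation; velocity is the mean speed in m/s.
- arm.move_j(angles): joint-space move.
- arm.move_gripper(opening, effort=None): opening from 0.0 (shut) to 1.0 (fully open); effort is the grip in N (None keeps the last); returns when the fingers have stopped.
- arm.pause(seconds).
- arm.ik(position, orientation): joint angles nearest the present ones, or None.
- snapshot(name): name is "scene" or "side" or "wrist"; returns the picture (384x512x3 uint8, blue, green, red); there is no depth.
- camera_info(name): a dict with "fx", "fy", "cx", "cy" (pixels), "R" (3x3) and "t" (3): a world point X has camera coordinates R X + t; the wrist camera has in their place "T_tool_cam" (4x4, takes a point from camera to tool coordinates, whose origin is the TCP and whose axes are the flange's). Camera axes: x right, y down, z forward; pixel columns grow to the right and rows downward; lengths in m; the calibration is good to about 2 mm. The wrist camera is an equidistant fisheye: a pixel r from the principal point sees the ray r / f radians off the axis. A picture is of the moment at which its call begins: read the wrist's pose just before it. camera_info takes no time and is no camera call.
A pose or a line that the arm cannot do raises arm.MotionError and nothing moves.
- ticket.finish_job(): hands the job in; it is judged then, once.
Readings, each from a call of its own:
- arm.read_time(): time.
- arm.read_joint_positions(): joint angles.
- arm.read_dq(): joint speeds.
- arm.read_effort(): joint torques, N m.
- arm.read_tool_pos(): TCP position.
- arm.read_eef_rot(): TCP orientation.
- arm.read_ft_force(): force on the tool from outside, world axes, zero at the start.
- arm.read_wrist_torque(): the same for the moment, N m.
- arm.read_opening(): opening from 0.0 (shut) to 1.0 (fully open).
- arm.read_finger_force(): force on a finger pad.
Only numpy, scipy, OpenCV 4.12 (cv2) and the standard library are available. Lean on these libraries where they do the work, as an engineer would, in place of code of your own. Each camera call takes 0.05 s, during which the arm holds its last target. There are 200 camera calls.

### The job

Load every porcelain coaster lying on the counter into the spring-loaded dispenser, pressing each one down until the two side catches have snapped over it; porcelain chips, so handle it gently: the fingers' forces on a coaster, both pads added up, must never pass 90 N (a grip of up to about 40 N). Do the loading with the dispenser clamped at its loading end; then swing its clamp lever fully open, slide the dispenser along its rail until its pointer stands in line with the index tab, and swing the lever fully back to lock it there. Leave the mug, the sugar jar and the spoon alone.

Things in the scene. Friction and masses are not known exactly. Their poses are not given: they have to be found in the camera images.
- coaster0: A loose white porcelain coaster with a thin blue ring: flat round disc, diameter 64 mm, 12 mm thick, 90 g, the same both ways up. Origin: centre of its underside; z axis up. May be absent (three to five coasters lie on the counter).
- coaster1: A loose white porcelain coaster with a thin blue ring: flat round disc, diameter 64 mm, 12 mm thick, 90 g, the same both ways up. Origin: centre of its underside; z axis up. May be absent (three to five coasters lie on the counter).
- coaster2: A loose white porcelain coaster with a thin blue ring: flat round disc, diameter 64 mm, 12 mm thick, 90 g, the same both ways up. Origin: centre of its underside; z axis up. May be absent (three to five coasters lie on the counter).
- coaster3: A loose white porcelain coaster with a thin blue ring: flat round disc, diameter 64 mm, 12 mm thick, 90 g, the same both ways up. Origin: centre of its underside; z axis up. May be absent (three to five coasters lie on the counter).
- coaster4: A loose white porcelain coaster with a thin blue ring: flat round disc, diameter 64 mm, 12 mm thick, 90 g, the same both ways up. Origin: centre of its underside; z axis up. May be absent (three to five coasters lie on the counter).
- well (a point): Centre of the dispenser's round well at the level of the undersides of its two steel catches, 112 mm above the counter; rides on the carriage. Axes: those of the rail, y along the slide towards the serving end; z up. A held coaster has its top at this level, its underside 12 mm below, pushed up against the catches by the spring follower. Each further one pushes the stack 12 mm down; room for 5.
- rod_top (a point): Top end of the well's four upright steel guide rods, at the well axis, 50 mm above point well. Rods: 8 mm thick, on the diagonals (27 mm off the axis in x and in y), flaring out by 5 mm in their top 14 mm. A coaster passes between them with 2.5 mm to spare all round. The -y and +y sides are open for fingers: the gaps between rods there are 46 mm wide.
- catch (a point): Upper end of the +x catch's slope; a twin faces it on -x. Sprung sideways, 18 mm wide, sloping down to noses 26 mm from the well axis, 3 mm above point well. A coaster let go between the rods rests on the slopes, underside about 14 mm above point well. Pushed down in its middle (14 to 28 mm, 10 to 25 N) it springs the catches aside; past them they snap over it and keep it down.
- follower (a joint): How far the spring follower in the well is pressed down (m): 0 when empty, about 0.011 with one coaster held, 0.012 more for each further one, 0.074 at most. The spring pushes up with 3 N at 0 and 100 N/m more.
- carriage (a joint): Position of the dispenser's carriage along the rail (m), 0 at the loading end (it starts between 0 and 0.015), growing along the rail's +y axis to 0.14. It drags with about 10 N of friction and stays where it is left.
- clamp (a joint): Angle of the clamp lever (rad): 0 locked, 1.0 fully open (stop). It turns about a vertical axis, has 0.12 N m of friction and stays where it is left. The carriage must not be slid while it is locked (below 0.5).
- clamp_pivot (a point): Point on the vertical axis of the clamp lever, on the carriage, 100 mm from the well axis towards +y and 69 mm above the counter. x and y axes: those of the rail.
- clamp_knob (a point): Centre of the top of the upright round black knob at the end of the clamp lever: 20 mm thick, top 111 mm above the counter, its free part 22 mm tall above the lever arm, 75 mm from the pivot. Locked, it lies from the pivot towards the rail's -x (the robot); opening swings it towards +y (clockwise from above).
- post_top (a point): Centre of the top of the carriage's square black grip post, 20 by 20 mm, the black part 36 mm tall, top 125 mm above the counter; fixed to the carriage, 95 mm from the well axis towards the rail's -x. Take it here to slide the carriage. Axes as the rail's, y along the slide.
- pointer (a point): Tip of the small aluminium pointer (20 mm long, 5 mm wide) on the carriage's +x edge. Axes as the rail's.
- mark: Brass index tab on the rail's +x ledge, 30 mm long across the rail, with an upright blade 5 mm thick and 22 mm high that shows the serving mark. Origin: underside, in the middle plane of the blade; y axis along the slide. The carriage is at the mark when the pointer's y in this frame is 0 (some 55 to 110 mm of sliding from the start).
- mug: Bystander: white mug, 80 mm across, 90 mm high, not to be moved. Origin: centre of its underside.
- sugar: Bystander: glass sugar jar with a metal cap, 72 mm across, 100 mm high, not to be moved. Origin: centre of its underside.
- spoon: Bystander: steel spoon lying flat, not to be moved. Origin: underside of its middle.
Not all that is in view belongs to the job. Leave any brown or turquoise look-alike of the coaster4 alone. Leave any brown or purple look-alike of the coaster1 alone.

How it is judged:
By the outcome, as a careful person would: the job done as asked, in the order asked, and still so for the second after the job is handed in, with the robot touching nothing.
Of coaster0, coaster1, coaster2, coaster3, coaster4 only 3 to 5 are there at a start; the rules pass over those that are not, and their reading is None.
At some moment in a run one of coaster0, coaster1, coaster2, coaster3, coaster4 may be knocked a few centimetres aside while the robot is not near it.
Once in a run the grip may slacken for a moment while it holds something.
It also fails if it takes over 210 s, if anything falls off the work surface, if the arm or the gripper's body presses on something with over 40 N, if the wrist force passes 120 N, or if a joint passes its speed limit or range.

## Working session

There is one attempt and no reset: what is moved stays moved. The work goes in short steps, each a Python script; the robot and the scene stay as the last script left them, time stands still between calls to the robot, and variables do not carry over. Pictures are saved under pics/ and viewed, at most 14 in all, crops included, and the job is handed in when it is done.

```bash
ls; mkdir -p pics
python3 - <<'E'
from station import arm,snapshot,camera_info
import cv2,numpy as np
for n in("scene","side"):
    im=snapshot(n); cv2.imwrite(f"pics/{n}0.png",im)
    cv2.imwrite(f"pics/{n}0b.png",cv2.resize(im,(800,600),interpolation=cv2.INTER_CUBIC))
    print(n,camera_info(n))
print(camera_info("wrist"),arm.read_tool_pos(),arm.read_eef_rot(),arm.read_time())
E
```

```text
pics
scene {'fx': 442.16459083168894, 'fy': 442.16459083168894, 'cx': 258.9394487490006, 'cy': 186.8006370945243, 'R': array([[ 0.82828582,  0.56030306,  0.001757  ],
       [ 0.31492609, -0.46295132, -0.82855153],
       [-0.46342655,  0.6868308 , -0.55991007]]), 't': array([-0.46162332, -0.05812267,  1.59860726])}
side {'fx': 377.118239438443, 'fy': 377.118239438443, 'cx': 257.37028041347145, 'cy': 192.50899663521474, 'R': array([[ 0.79765404, -0.60309546, -0.0048896 ],
       [-0.43864709, -0.57455237, -0.69099805],
       [ 0.41392845,  0.55332219, -0.72284009]]), 't': array([-0.44515893,  0.32833888,  1.28100403])}
{'fx': 297.3186396354542, 'fy': 297.3186396354542, 'cx': 261.8621680596113, 'cy': 193.14302026488025, 'T_tool_cam': array([[ 1.63693167e-03, -9.65776633e-01, -2.59370037e-01,
         6.59498556e-02],
       [ 9.99998651e-01,  1.61673521e-03,  2.91183900e-04,
         1.14476962e-03],
       [ 1.38114064e-04, -2.59370164e-01,  9.65777976e-01,
        -6.95857512e-02],
       [ 0.00000000e+00,  0.00000000e+00,  0.00000000e+00,
         1.00000000e+00]])} [ 0.17373766 -0.62581732  0.30284337] [ 9.90846093e-01  1.34991281e-01 -1.83097279e-04 -1.15816853e-03] 0.1
```

View pics/scene0b.png

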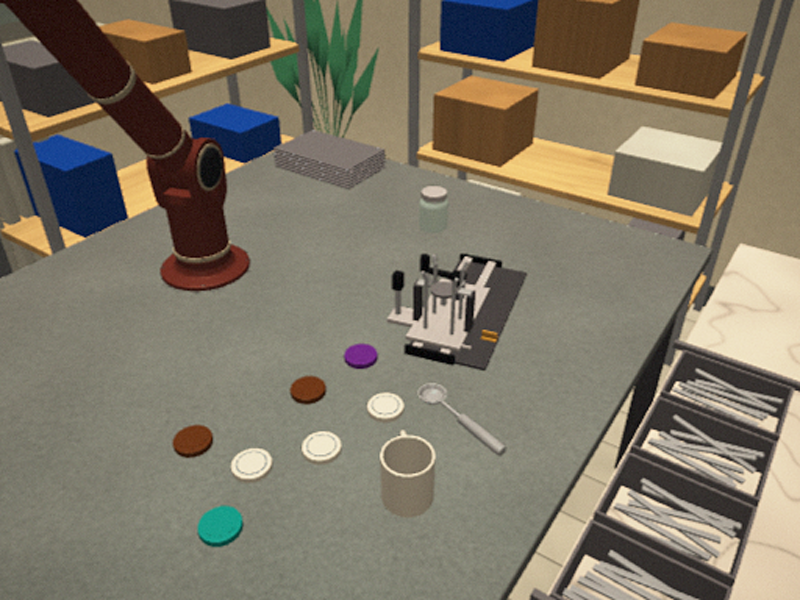

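View pics/side0b.png

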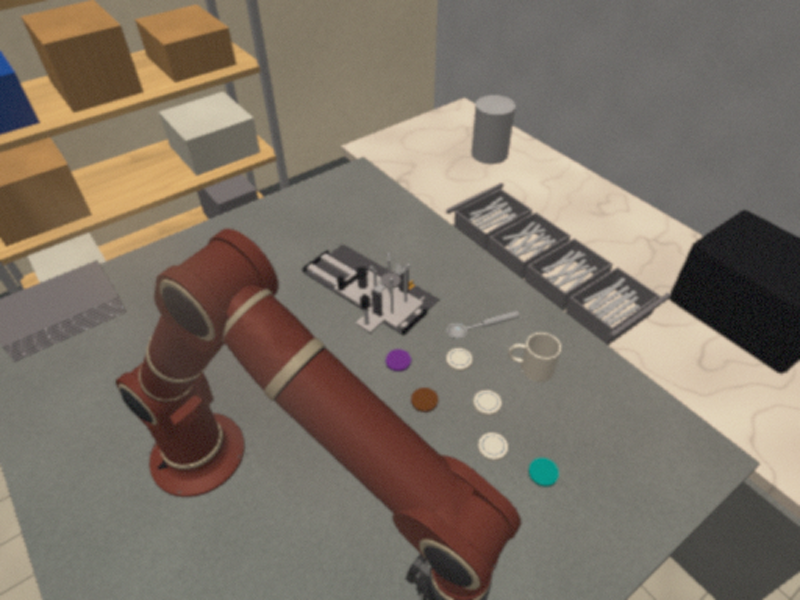

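The scene shows three white coasters at (251,464), (321,446) and (385,406) in the enlarged picture. The brown, purple and turquoise look-alikes stay put. The dispenser is near (445,300) with its tab at (489,337). Next I'll locate these roughly and look from the wrist camera.

```bash
cat > h.py <<'E'
from station import arm,snapshot,camera_info,ticket
import cv2,numpy as np
from scipy.spatial.transform import Rotation as Ro
def ray(name,uv,pose=None):
    c=camera_info(name); u=np.array([(uv[0]-c['cx'])/c['fx'],(uv[1]-c['cy'])/c['fy']])
    if name=='wrist':
        r=np.hypot(*u); d=np.r_[u/r*np.sin(r) if r>0 else u,np.cos(r)]
        T=c['T_tool_cam']; p,q=pose; R=Ro.from_quat(q).as_matrix()
        return np.array(p)+R@T[:3,3], R@T[:3,:3]@d
    R=c['R']; return -R.T@c['t'], R.T@np.r_[u,1]
def atz(name,uv,z,pose=None):
    o,d=ray(name,uv,pose); return o+d*(z-o[2])/d[2]
def proj(name,X,pose=None):
    c=camera_info(name)
    if name=='wrist':
        T=c['T_tool_cam']; p,q=pose; R=Ro.from_quat(q).as_matrix()
        x=T[:3,:3].T@(R.T@(np.array(X)-p)-T[:3,3])
        r=np.hypot(x[0],x[1]); s=np.arctan2(r,x[2])/max(r,1e-9)
        return np.array([c['cx']+c['fx']*s*x[0],c['cy']+c['fy']*s*x[1]])
    x=c['R']@X+c['t']; return np.array([c['cx']+c['fx']*x[0]/x[2],c['cy']+c['fy']*x[1]/x[2]])
def down(yaw): # tool z down; tool y axis direction = yaw (angle of closing line in world)
    R=np.array([[np.sin(yaw),np.cos(yaw),0],[-np.cos(yaw),np.sin(yaw),0],[0,0,-1]])
    return Ro.from_matrix(R).as_quat()
def pose(): return np.array(arm.read_tool_pos()),np.array(arm.read_eef_rot())
def wsnap(fn,crop=None,scale=1):
    p=pose(); im=snapshot('wrist'); cv2.imwrite(fn+'_raw.png',im)
    if crop: im=im[crop[1]:crop[3],crop[0]:crop[2]]
    cv2.imwrite(fn+'.png',cv2.resize(im,None,fx=scale,fy=scale,interpolation=cv2.INTER_CUBIC))
    np.savez(fn,p=p[0],q=p[1]); return im
def load(fn):
    z=np.load(fn+'.npz'); return z['p'],z['q']
E
python3 - <<'E'
from h import *
s=512/800
for uv in[(251,463),(321,446),(385,405)]: print('scene',atz('scene',(uv[0]*s,uv[1]*s),.012).round(4))
for uv in[(493,445),(487,401),(459,358)]: print('side',atz('side',(uv[0]*s,uv[1]*s),.012).round(4))
print('mark',atz('scene',(489*s,335*s),.03)); print('post',atz('scene',(398*s,272*s),.125),atz('side',(366*s,300*s),.125))
print('knob',atz('scene',(425*s,257*s),.111),atz('side',(362*s,268*s),.111))
a=cv2.imread('pics/scene0.png')[150:240,240:345]; b=cv2.imread('pics/side0.png')[150:220,185:290]
cv2.imwrite('pics/c0.png',np.vstack([cv2.resize(a,None,fx=4,fy=4,interpolation=2),cv2.resize(b,None,fx=4,fy=4,interpolation=2)])[:,:].copy()[:640:])
cv2.imwrite('pics/c0.png',np.hstack([cv2.resize(a,(400,343),interpolation=2),cv2.resize(b,(400,267),interpolation=2)[:267]]) if 0 else cv2.resize(a,None,fx=6,fy=6,interpolation=2))
E
```

```text
scene [ 0.5197 -0.3776  0.012 ]
scene [ 0.588  -0.2876  0.012 ]
scene [ 0.6185 -0.1512  0.012 ]
side [ 0.5168 -0.3808  0.012 ]
side [ 0.5838 -0.2894  0.012 ]
side [ 0.6147 -0.1557  0.012 ]
mark [0.68332256 0.10527095 0.03      ]
post [0.49385892 0.07046608 0.125     ] [0.48850951 0.05151709 0.125     ]
knob [0.49461199 0.16733065 0.111     ] [0.55249985 0.16338985 0.111     ]
```

View pics/c0.png

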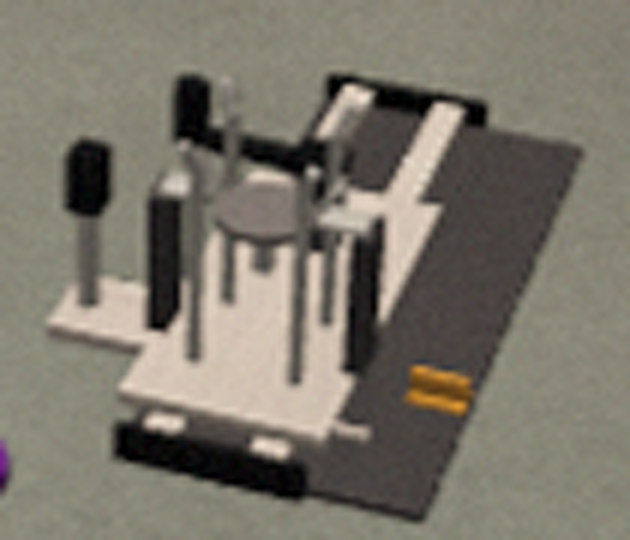

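The crop shows the post top at (90,145), the knob top at (192,80), the four rods around the follower, the pointer tip near (368,433) and the tab near (440,385). Now a wrist view from above.

Run:
```python
from h import *
s=1/6
for n,uv,z in[('nl',(190,148),.162),('nr',(312,172),.162),('fl',(228,82),.162),('fr',(350,112),.162),('post',(90,147),.125),('knob',(192,82),.111)]:
    print(n,atz('scene',(240+uv[0]*s,150+uv[1]*s),z).round(3))
q=down(np.pi/2)
print(Ro.from_quat(q).as_matrix().round(2))
for x,z in[(.52,.40),(.52,.36)]:
    try:
        arm.movep([x,.07,z],q); break
    except arm.MotionError as e: print(e)
wsnap('pics/w1',scale=1.5625); print(pose())
q0=arm.read_joint_positions(); print(np.round(q0,2),arm.read_time())
```

```text
nl [0.569 0.047 0.162]
nr [0.629 0.062 0.162]
fl [0.552 0.11  0.162]
fr [0.616 0.119 0.162]
post [0.496 0.069 0.125]
knob [0.492 0.172 0.111]Traceback (most recent call last):
  File "<stdin>", line 5, in <module>
  File "h.py", line 23, in down
    return Ro.from_matrix(R).as_quat()
           ~~~~~~~~~~~~~~^^^
  File "scipy/spatial/transform/_rotation.pyx", line 1143, in scipy.spatial.transform._rotation.Rotation.from_matrix
ValueError: Non-positive determinant (left-handed or null coordinate frame) in rotation matrix 0: [[ 1.000000e+00  6.123234e-17  0.000000e+00]
 [-6.123234e-17  1.000000e+00  0.000000e+00]
 [ 0.000000e+00  0.000000e+00 -1.000000e+00]].
```

```bash
sed -i 's/R=np.array(\[\[np.sin(yaw),np.cos(yaw),0\],\[-np.cos(yaw)/R=np.array([[-np.sin(yaw),np.cos(yaw),0],[np.cos(yaw)/' h.py
python3 - <<'E'
from h import *
q=down(-np.pi/2+.22)
for x,z in[(.53,.40),(.53,.36)]:
    try:
        arm.movep([x,.07,z],q); break
    except arm.MotionError as e: print(e)
wsnap('pics/w1',scale=1.5625); print(pose())
print(np.round(arm.read_joint_positions(),2),arm.read_time())
E
```

```text
(array([0.53024453, 0.06897131, 0.39978528]), array([ 9.94060716e-01,  1.08826623e-01, -1.51705430e-04,  1.88551042e-04]))
[ 0.18  0.39 -0.51  1.59  0.2   1.21 -1.73] 2.925
```

View pics/w1.png

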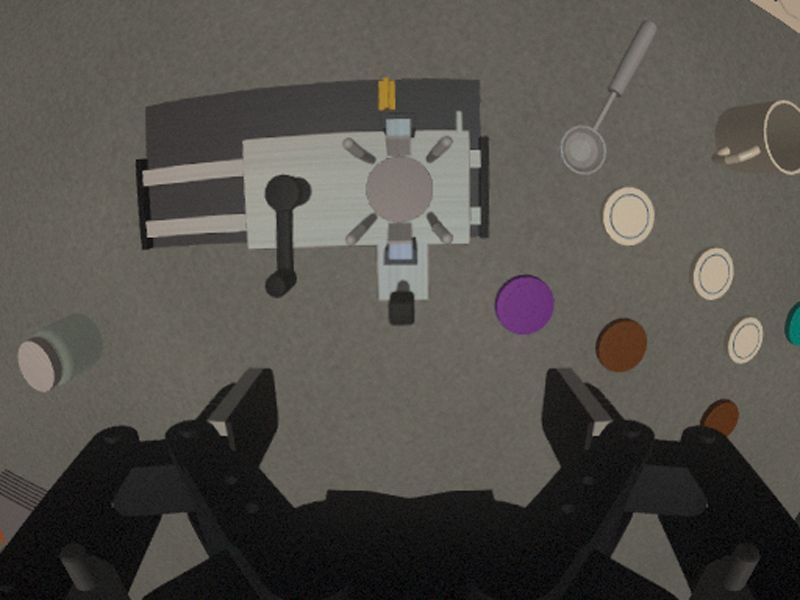

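The wrist picture shows rod tops at (349,144), (445,143), (352,239) and (446,238). The post top is at (401,309), the knob top at (277,288), the tab blade at (387,95) and the pointer tip at (459,112). The coasters sit at (628,216), (713,274) and (745,340).

Run:
```python
from h import *
P=load('pics/w1'); s=.64
f=lambda u,v,z: atz('wrist',(u*s,v*s),z,P)[:2]
r=[f(349,144,.162),f(445,143,.162),f(352,239,.162),f(446,238,.162)]
print(np.round(r,4),'well',np.mean(r,0)); d=r[1]-r[0]+r[3]-r[2]; print('yaw',np.arctan2(-d[1],-d[0])-np.pi/2, [np.linalg.norm(a) for a in(r[0]-r[1],r[0]-r[2])])
w=np.mean(r,0)
for n,u,v,z in[('post',401,309,.125),('knob',277,287,.111),('pivot',288,191,.075),('pointer',459,112,.03),('markblade',387,80,.03),('mb2',387,109,.03),('foll',399,189,.112)]:
    X=f(u,v,z); print(n,X.round(4),'|',[np.round(np.linalg.norm(X-w),4)])
for u,v in[(628,215.5),(713,273.5),(745.5,340)]: print('coaster',f(u,v,.012).round(4))
# edge of the carriage for yaw
a,b=f(250,247,.04),f(468,243,.04); d=a-b; print('yaw edge',np.arctan2(d[1],d[0])-np.pi/2)
```

```text
[[0.6101 0.1257]
 [0.6241 0.0645]
 [0.5484 0.1107]
 [0.5626 0.0496]] well [0.58629381 0.08762204]
yaw 0.226365014845874 [np.float64(0.06273352347651145), np.float64(0.06347852669361204)]
post [0.4976 0.0667] | [np.float64(0.0911)]
knob [0.4897 0.1687] | [np.float64(0.1261)]
pivot [0.5651 0.182 ] | [np.float64(0.0967)]
pointer [0.6688 0.0507] | [np.float64(0.0903)]
markblade [0.6841 0.123 ] | [np.float64(0.104)]
mb2 [0.6564 0.1167] | [np.float64(0.076)]
foll [0.5864 0.088 ] | [np.float64(0.0003)]
coaster [ 0.6178 -0.1504]
coaster [ 0.5863 -0.2857]
coaster [ 0.5194 -0.3775]
yaw edge 0.22893175623709672
```

Run:
```python
from h import *
P=load('pics/w1'); s=.64
for n,u,v,z in[('turq',220,524,.012),('brownA',193,439,.012),('brownB',308,388,.012),('purple',361,355,.012),('mugrim',407,457,.09),('handle',403,434,.06),('bowl',433,393,.005)]:
    print(n,atz('scene',(u*s,v*s),z)[:2].round(3))
print('w handle',atz('wrist',(722*s,154*s),.06,P).round(3),'rim',atz('wrist',(788*s,138*s),.09,P).round(3))
q0=np.array(arm.read_joint_positions())
for n,p in [('c0',(.6178,-.1504)),('c1',(.5863,-.2865)),('c2',(.5194,-.3775)),('w',(.5865,.0877))]:
    for yaw in(-1.35,-1.9,-1.0,-2.4,-.5):
        j=arm.ik([*p,.075],down(yaw)); print(n,yaw,None if j is None else np.round(j,2))
```

```text
turq [ 0.565 -0.486]
brownA [ 0.404 -0.394]
brownB [ 0.479 -0.193]
purple [ 0.501 -0.065]
mugrim [ 0.756 -0.288]
handle [ 0.709 -0.23 ]
bowl [ 0.667 -0.072]
w handle [ 0.71 -0.22  0.06] rim [ 0.752 -0.285  0.09 ]
c0 -1.35 [ 0.38  0.89 -0.3   1.65  0.39  0.67 -1.47]
c0 -1.9 [ 0.34  0.88 -0.23  1.65  0.3   0.65 -1.95]
c0 -1.0 [ 0.41  0.89 -0.35  1.65  0.44  0.68 -1.17]
c0 -2.4 [ 0.3   0.87 -0.17  1.65  0.22  0.64 -2.39]
c0 -0.5 [ 0.47  0.92 -0.47  1.65  0.58  0.72 -0.78]
c1 -1.35 [ 0.58  0.9  -0.28  1.6   0.34  0.69 -1.22]
c1 -1.9 [ 0.54  0.89 -0.21  1.6   0.26  0.68 -1.7 ]
c1 -1.0 [ 0.61  0.91 -0.34  1.6   0.42  0.71 -0.93]
c1 -2.4 [ 0.5   0.89 -0.15  1.6   0.18  0.67 -2.13]
c1 -0.5 [ 0.69  0.94 -0.49  1.59  0.58  0.76 -0.56]
c2 -1.35 [ 0.76  0.89 -0.29  1.63  0.36  0.67 -1.06]
c2 -1.9 [ 0.72  0.88 -0.21  1.63  0.27  0.66 -1.53]
c2 -1.0 [ 0.81  0.9  -0.37  1.63  0.46  0.7  -0.8 ]
c2 -2.4 [ 0.67  0.88 -0.14  1.63  0.18  0.64 -1.96]
c2 -0.5 [ 0.87  0.92 -0.48  1.63  0.58  0.74 -0.39]
w -1.35 [ 0.01  0.85 -0.33  1.78  0.45  0.59 -1.94]
w -1.9 [-0.03  0.84 -0.26  1.78  0.36  0.57 -2.41]
w -1.0 [ 0.04  0.85 -0.37  1.78  0.5   0.6  -1.63]
w -2.4 [-0.09  0.83 -0.16  1.78  0.23  0.55 -2.79]
w -0.5 [ 0.08  0.87 -0.43  1.78  0.58  0.63 -1.2 ]
```

```bash
cat >> h.py <<'E'
YAW=-np.pi/2+.227; Q=down(YAW)
RX=np.array([np.cos(.227),np.sin(.227)]); RY=np.array([-np.sin(.227),np.cos(.227)])
def disc(fn,guess,z=.012):
    """white coaster nearest to guess, seen by the wrist camera"""
    wsnap(fn); P=load(fn); im=cv2.imread(fn+'_raw.png')
    hsv=cv2.cvtColor(im,cv2.COLOR_BGR2HSV); m=((hsv[...,2]>150)&(hsv[...,1]<70)).astype(np.uint8)
    m=cv2.morphologyEx(m,cv2.MORPH_CLOSE,np.ones((5,5)))
    c,_=cv2.findContours(m,cv2.RETR_EXTERNAL,cv2.CHAIN_APPROX_NONE); best=None
    for k in c:
        if cv2.contourArea(k)<300: continue
        W=np.array([atz('wrist',p,z,P)[:2] for p in k[:,0].astype(float)])
        (x,y),r=cv2.minEnclosingCircle(W.astype(np.float32))
        ctr=np.array([x,y]); e=np.linalg.norm(ctr-guess)
        if .027<r<.037 and (best is None or e<best[0]): best=(e,ctr,r)
    print(fn,best); return best
E
python3 - <<'E'
from h import *
arm.movep([.5865,.0877,.36],Q)
wsnap('pics/w2',crop=(160,90,360,290),scale=3)
arm.movep([.6178,-.1504,.2],Q)
disc('pics/d0',np.array([.6178,-.1504])); print(arm.read_time(),pose())
E
```

```text
pics/d0 (np.float64(0.001694363555384311), array([ 0.61795503, -0.15208726]), 0.03138842433691025)
4.525 (array([ 0.61899814, -0.14737232,  0.20183713]), array([ 9.93336775e-01,  1.15230734e-01,  1.88686404e-03, -6.07391150e-04]))
```

View pics/w2.png

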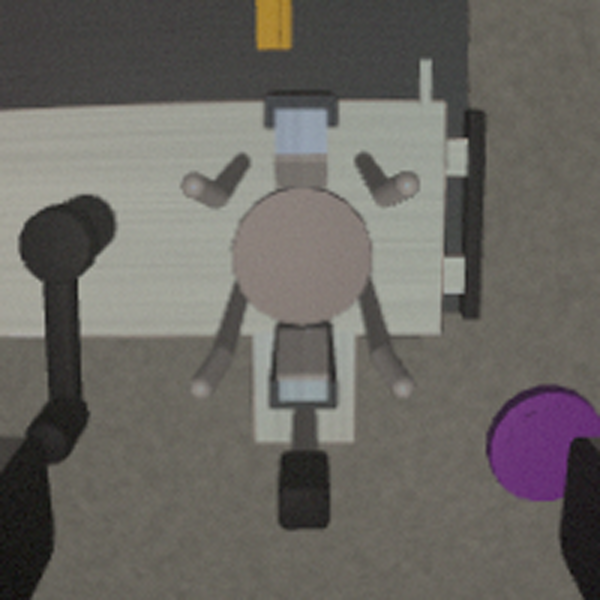

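Rod tops are at (190,185), (409,184), (201,388) and (402,388) in the crop, with the follower centre at (302,256). The carriage end is at the right, i.e. the loading end.

Run:
```python
from h import *
P=load('pics/w2'); print(P[0])
f=lambda u,v,z: atz('wrist',(160+u/3,90+v/3),z,P)[:2]
r=[f(190,185,.162),f(409,184,.162),f(201,388,.162),f(402,388,.162)]
print(np.round(r,4),'well',np.mean(r,0)); d=r[0]-r[1]+r[2]-r[3]; print('yaw',np.arctan2(d[1],d[0])-np.pi/2)
w=np.mean(r,0); print('foll',f(302,256,.111))
for n,u,v,z in[('post',304,502,.125),('knob',48,441,.111),('pointer',427,60,.03),('mark',274,48,.03)]:
    X=f(u,v,z); print(n,X.round(4),'rail',((X-w)@RX).round(4),((X-w)@RY).round(4))
arm.pause(.4); print(pose()); disc('pics/d0',np.array([.6178,-.1504]))
```

```text
[0.58676939 0.08736699 0.35848014]
[[0.6111 0.1276]
 [0.6262 0.0635]
 [0.5483 0.1116]
 [0.5628 0.0492]] well [0.58710164 0.08796615]
yaw 0.23042073196153945
foll [0.58688234 0.08765842]
post [0.4973 0.0661] rail -0.0924 -0.0011
knob [0.4915 0.1695] rail -0.0748 0.1009
pointer [0.6698 0.0504] rail 0.0722 -0.0552
mark [0.6591 0.1174] rail 0.0768 0.0125
(array([ 0.61790906, -0.15006447,  0.2002102 ]), array([9.93535394e-01, 1.13522669e-01, 1.38731274e-04, 7.07398820e-05]))
pics/d0 (np.float64(0.0015521568065094448), array([ 0.61792779, -0.15194689]), 0.031290728598833084)
```

```bash
cat >> h.py <<'E'
WELL=np.array([.587,.0878])
def pick(c,zt=.070):
    arm.move_gripper(1.0,30); arm.movep([*c,.13],Q); arm.line_to([*c,zt+.012],.12); arm.line_to([*c,zt],.04); arm.pause(.2)
    print('down F',np.round(arm.read_ft_force(),1),arm.read_tool_pos()[2])
    arm.move_gripper(0,30); arm.pause(.2); print('open',arm.read_opening(),'grip',arm.read_finger_force(),arm.read_ft_force())
    arm.line_to([*c,.15],.15); arm.pause(.1); print('lift open',arm.read_opening(),'grip',arm.read_finger_force())
E
python3 - <<'E'
from h import *
pick([.6179,-.1519])
w=WELL; arm.movep([*(w-.0*RY),.30],Q); arm.pause(.4)
print(pose(),arm.read_opening(),arm.read_finger_force(),arm.read_time()); wsnap('pics/w3',crop=(130,90,390,310),scale=2.7)
E
```

```text
down F [0.3 0.8 0.3] 0.07015443609708732
open 0.7306233463831976 grip 33.222346901893616 [-0.67040389  1.13073165  4.18280115]
lift open 0.7304354868696493 grip 32.97927796840668
(array([0.58709856, 0.08724922, 0.2996432 ]), array([ 9.93617703e-01,  1.12799720e-01, -2.89247738e-04, -1.85245303e-06])) 0.7300436114116398 32.975335121154785 9.6
```

View pics/w3.png

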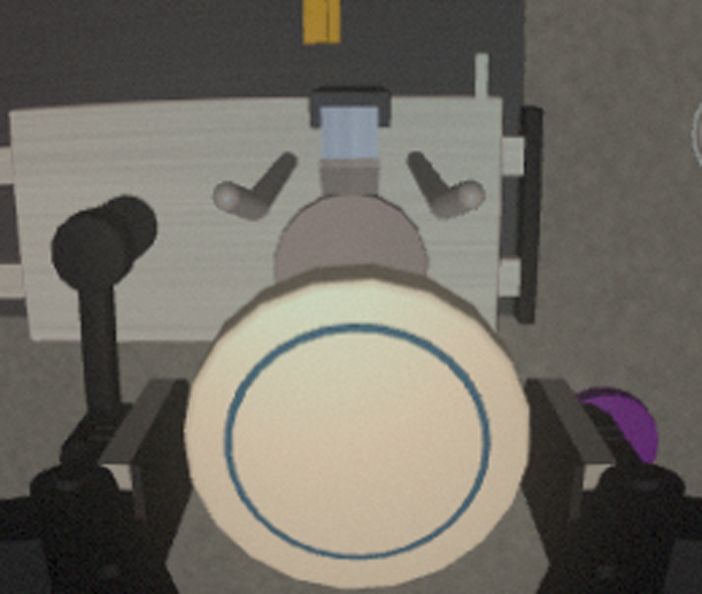

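The coaster is held level, with its rim spanning (186..529, 278..588) and its ring centred at (358,441). The front rods are at (227,193) and (471,193). I'll check the held offset in the tool frame.

Run:
```python
from h import *
P=load('pics/w3'); f=lambda u,v,z: atz('wrist',(130+u/2.7,90+v/2.7),z,P)[:2]
z=P[0][2]-.058
L,R,T,B=f(186,430,z),f(529,430,z),f(358,278,z),f(358,588,z)
print('diam',np.linalg.norm(L-R),np.linalg.norm(T-B))
c=(L+R)/2; d=(T+B)/2
for c in (c,d,f(358,441,z)): print((c-P[0][:2])@RX,(c-P[0][:2])@RY)
l,r,t,b=f(230,441,z),f(488,441,z),f(358,326,z),f(358,557,z); print('ring',np.linalg.norm(l-r),np.linalg.norm(t-b))
a=f(227,193,.162),f(471,193,.162); print('rods', [((x-WELL)@RX,(x-WELL)@RY) for x in a])
```

```text
diam 0.06121426455011114 0.06241108716646415
0.0037048860964763526 -0.0014682989080616153
0.0005849364995912216 -0.0015541136540702994
0.0019893776581051997 -0.0015473783116187394
ring 0.04598624956064185 0.04655382062352374
rods [(np.float64(0.03350003409817617), np.float64(0.032213111621909075)), (np.float64(0.03350697458176738), np.float64(-0.03190860683263115))]
```

```bash
cat >> h.py <<'E'
WELL=WELL+.0014*RY
def insert(dx=-.0008,dy=0,zend=.198):
    t=WELL+dx*RX+dy*RY
    arm.movep([*t,.30],Q); arm.line_to([*t,.24],.15); arm.pause(.3); F0=np.array(arm.read_ft_force())
    print('pre',arm.read_opening(),pose()[0]-[*t,.24])
    for z in np.arange(.234,zend-1e-6,-.004):
        arm.line_to([*t,z],.05); F=np.array(arm.read_ft_force())-F0
        print(round(z,3),'F rail',np.round([F[:2]@RX,F[:2]@RY,F[2]],1),'grip',round(arm.read_finger_force(),1))
        if np.abs(F).max()>12: print('STOP'); return False
    return True
E
python3 - <<'E'
from h import *
print(insert(),arm.read_opening(),arm.read_time())
E
```

```text
pre 0.7320221226744144 [0.00037749 0.00011448 0.00095307]
0.234 F rail [ 0.  -0.4 -0.2] grip 33.0
0.23 F rail [ 0.8 -0.9  0.2] grip 33.0
0.226 F rail [ 0.7  0.3 -0.1] grip 33.0
0.222 F rail [0.1 0.7 0. ] grip 33.0
0.218 F rail [ 0.1  0.4 -0. ] grip 33.0
0.214 F rail [-0.   0.1 -0.1] grip 33.0
0.21 F rail [-0.1 -0.3  0.1] grip 33.0
0.206 F rail [ 0.2 -0.9 -0.6] grip 33.0
0.202 F rail [-0.6  0.9  0.2] grip 33.0
0.198 F rail [ 0.4 -0.5  0.6] grip 33.0
True 0.7287147794067492 13.2667
```

```bash
cat >> h.py <<'E'
def press(zend=.179,dx=0):
    t=WELL+dx*RX
    arm.line_to([*t,.26],.15); arm.move_gripper(0,30); arm.line_to([*t,.216],.12); arm.pause(.2); F0=arm.read_ft_force()[2]
    L=[]
    for z in np.arange(.212,zend-1e-6,-.003):
        arm.line_to([*t,z],.03); L.append((round(z,3),round(arm.read_ft_force()[2]-F0,1),round(arm.read_tool_pos()[2],4)))
        if L[-1][1]>45: print('STOP'); break
    arm.pause(.3); print(L,'hold',arm.read_ft_force()[2]-F0,arm.read_tool_pos()[2])
def release():
    p=arm.read_tool_pos(); arm.move_gripper(1.0,30); arm.pause(.2)
    arm.line_to([p[0],p[1],.26],.15)
E
python3 - <<'E'
from h import *
release(); press(); t=WELL
arm.line_to([*t,.30],.15); arm.move_gripper(1.0,30);arm.line_to([*t,.36],.2); arm.pause(.3); wsnap('pics/w4',crop=(160,90,360,290),scale=3); print(arm.read_time())
E
```

```text
[(np.float64(0.212), np.float64(0.7), np.float64(0.2119)), (np.float64(0.209), np.float64(0.8), np.float64(0.2087)), (np.float64(0.206), np.float64(-0.3), np.float64(0.2058)), (np.float64(0.203), np.float64(0.1), np.float64(0.2027)), (np.float64(0.2), np.float64(1.4), np.float64(0.1998)), (np.float64(0.197), np.float64(2.4), np.float64(0.1973)), (np.float64(0.194), np.float64(3.6), np.float64(0.194)), (np.float64(0.191), np.float64(1.9), np.float64(0.1908)), (np.float64(0.188), np.float64(1.1), np.float64(0.1878)), (np.float64(0.185), np.float64(2.4), np.float64(0.1848)), (np.float64(0.182), np.float64(2.3), np.float64(0.1819)), (np.float64(0.179), np.float64(2.8), np.float64(0.1789))] hold 3.1079689282628156 0.17902106935701437
22.0
```

View pics/w4.png

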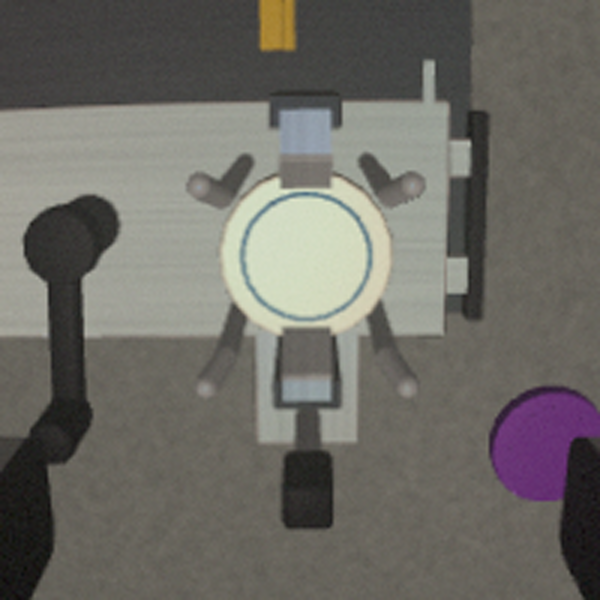

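The coaster now sits under both catch noses, which overlap its rim at (305,182) and (305,330), so it is held. Next, coaster two.

```bash
cat >> h.py <<'E'
def cycle(g,k,g2=None):
    g=np.array(g); arm.movep([*g,.2],Q); arm.pause(.4); b=disc(f'pics/d{k}',g)
    if b is None or b[0]>.05: print('no disc'); return False
    if b[0]>.01:
        arm.movep([*b[1],.2],Q); arm.pause(.4); b=disc(f'pics/d{k}b',b[1])
    pick(b[1])
    if not .68<arm.read_opening()<.78: print('no grip'); return False
    arm.movep([*WELL,.30],Q); arm.pause(.4); print('carried',arm.read_opening())
    h=disc(f'pics/h{k}',WELL,z=pose()[0][2]-.058)
    print('held off',(h[1]-pose()[0][:2])@RX,(h[1]-pose()[0][:2])@RY) if h else print('no h')
    return True
E
python3 - <<'E'
from h import *
# reference for held offset from first pick: compute on w3
b=cycle([.5863,-.2862],1); print(b,arm.read_time())
P=load('pics/w3')
E
```

```text
pics/d1 (np.float64(0.0011325066900289657), array([ 0.58651638, -0.28731164]), 0.03133388236165047)
down F [-0.8  0.7  0.3] 0.07018835226263791
open 0.7297866512549296 grip 33.254109621047974 [-0.65680627 -0.17666768  4.56704537]
lift open 0.7282956054267478 grip 33.01456153392792
carried 0.73303449974806
pics/h1 None
no h
True 29.0333
```

Run:
```python
from h import *
if insert():
    print(arm.read_opening()); release(); press()
    arm.line_to([*WELL,.30],.15); arm.move_gripper(1.0,30);arm.line_to([*WELL,.36],.2); arm.pause(.3); wsnap('pics/w5',crop=(160,90,360,290),scale=3)
print(arm.read_time())
```

```text
pre 0.7327937347433701 [3.82291129e-04 9.68868280e-05 9.69965307e-04]
0.234 F rail [-1.   1.4  0.4] grip 33.0
0.23 F rail [-1.3  1.5 -0.3] grip 33.0
0.226 F rail [-1.1  1.4 -0.5] grip 33.0
0.222 F rail [-0.3  1.2  1.3] grip 33.0
0.218 F rail [-0.4  2.  -0.6] grip 33.0
0.214 F rail [-0.4  1.1  0.2] grip 33.0
0.21 F rail [-1.1  0.4 -0.3] grip 33.0
0.206 F rail [-0.7  1.4 -0.2] grip 33.0
0.202 F rail [-1.   1.5 -1.3] grip 33.0
0.198 F rail [-0.8  1.2  0.9] grip 33.0
0.7318905060339991
[(np.float64(0.212), np.float64(0.8), np.float64(0.2119)), (np.float64(0.209), np.float64(1.6), np.float64(0.2087)), (np.float64(0.206), np.float64(0.2), np.float64(0.2058)), (np.float64(0.203), np.float64(0.6), np.float64(0.2028)), (np.float64(0.2), np.float64(1.4), np.float64(0.1998)), (np.float64(0.197), np.float64(5.4), np.float64(0.1976)), (np.float64(0.194), np.float64(2.4), np.float64(0.194)), (np.float64(0.191), np.float64(2.2), np.float64(0.1909)), (np.float64(0.188), np.float64(2.5), np.float64(0.1879)), (np.float64(0.185), np.float64(2.3), np.float64(0.1848)), (np.float64(0.182), np.float64(2.8), np.float64(0.1818)), (np.float64(0.179), np.float64(3.2), np.float64(0.1788))] hold 3.103584945673881 0.17903821021349747
41.3833
```

View pics/w5.png

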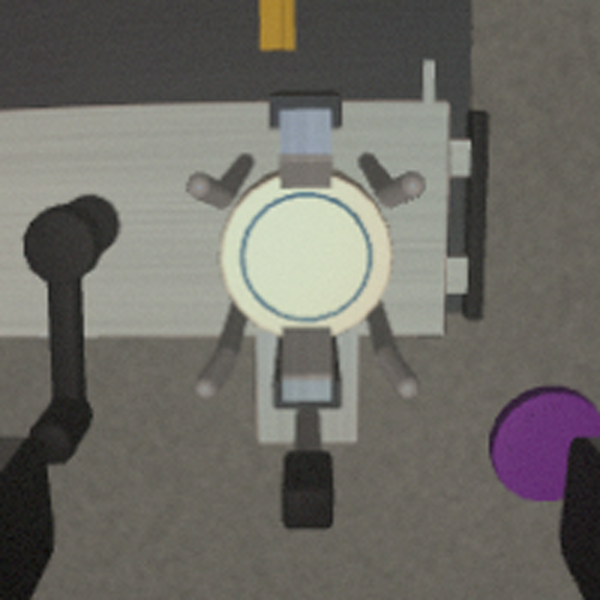

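The picture matches the one-coaster state: top at the same level with both noses over the rim, so the second is held. Now the third.

```bash
sed -i 's/arm.line_to(\[\*t,.216\],.12)/arm.line_to([*t,.230],.12)/; s/np.arange(.212,zend/np.arange(.227,zend/' h.py
python3 - <<'E'
from h import *
if cycle([.5194,-.3783],2) and insert():
    print(arm.read_opening()); release(); press()
    arm.line_to([*WELL,.30],.15); arm.move_gripper(1.0,30);arm.line_to([*WELL,.36],.2); arm.pause(.3); wsnap('pics/w6',crop=(160,90,360,290),scale=3)
print(arm.read_time())
im=snapshot('scene'); cv2.imwrite('pics/s6.png',cv2.resize(im[100:],None,fx=1.5,fy=1.5,interpolation=2))
a=cv2.imread('pics/w6.png'); b=cv2.resize(im[150:350,80:340],(390,300),interpolation=2)
cv2.imwrite('pics/v6.png',np.hstack([cv2.resize(a,(400,400)),cv2.copyMakeBorder(b,0,100,0,0,0)]))
E
```

```text
pics/d2 (np.float64(0.00047514653007367475), array([ 0.51893038, -0.37822777]), 0.03137138858437538)
down F [-0.   0.7  0.6] 0.07016213559156936
open 0.7309618554187056 grip 33.20197284221649 [ 0.35711259 -0.20978262  4.92258885]
lift open 0.7329729962332422 grip 32.98194766044617
carried 0.7310610302491205
pics/h2 None
no h
pre 0.7362875965628213 [3.80081832e-04 9.48536216e-05 9.45816674e-04]
0.234 F rail [-1.3  0.2  0.5] grip 33.0
0.23 F rail [-0.7 -0.9  1. ] grip 33.0
0.226 F rail [ 0.1 -1.5  0.1] grip 33.0
0.222 F rail [-0.9 -0.9  0.5] grip 33.0
0.218 F rail [-0.3 -0.9  0.7] grip 33.0
0.214 F rail [-0.9 -0.7  0.6] grip 33.0
0.21 F rail [ 0.2 -1.4  0.3] grip 33.0
0.206 F rail [-1.3  0.   0.5] grip 33.0
0.202 F rail [ 0.  -0.2 -0.3] grip 33.0
0.198 F rail [-0.3 -0.5  0.2] grip 33.0
0.7270009118942743
[(np.float64(0.227), np.float64(0.0), np.float64(0.227)), (np.float64(0.224), np.float64(1.5), np.float64(0.2237)), (np.float64(0.221), np.float64(0.7), np.float64(0.2207)), (np.float64(0.218), np.float64(0.8), np.float64(0.2177)), (np.float64(0.215), np.float64(-0.1), np.float64(0.2148)), (np.float64(0.212), np.float64(1.4), np.float64(0.2117)), (np.float64(0.209), np.float64(0.9), np.float64(0.2087)), (np.float64(0.206), np.float64(1.3), np.float64(0.2059)), (np.float64(0.203), np.float64(0.9), np.float64(0.2028)), (np.float64(0.2), np.float64(0.5), np.float64(0.1999)), (np.float64(0.197), np.float64(4.2), np.float64(0.1977)), (np.float64(0.194), np.float64(4.3), np.float64(0.1941)), (np.float64(0.191), np.float64(2.8), np.float64(0.1909)), (np.float64(0.188), np.float64(3.3), np.float64(0.1879)), (np.float64(0.185), np.float64(1.5), np.float64(0.1848)), (np.float64(0.182), np.float64(4.7), np.float64(0.1819)), (np.float64(0.179), np.float64(4.6), np.float64(0.179))] hold 3.6864143716054585 0.1790612190318309
62.4667
```

View pics/v6.png

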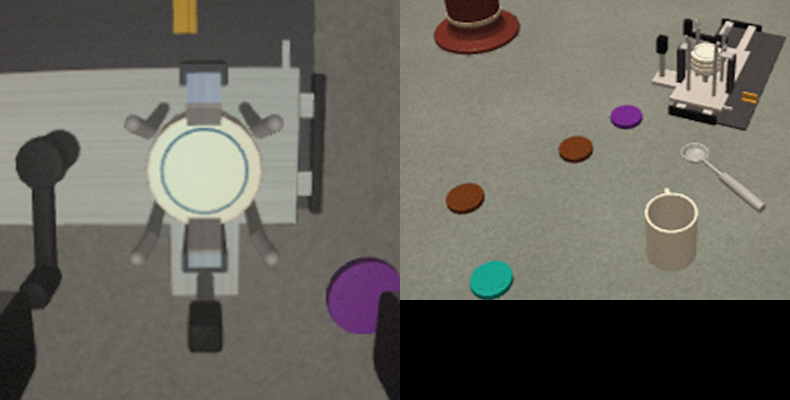

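All three coasters are held and no white ones remain on the counter. Now the clamp lever.

```bash
cat >> h.py <<'E'
def lever(a0,a1,S=0.0,yawoff=-.5):
    piv=WELL+(.1+S)*RY; q=down(YAW+yawoff)
    K=lambda a:piv+.075*(-np.cos(a)*RX+np.sin(a)*RY)
    z=.166; k=K(a0)
    arm.move_gripper(.6,20); arm.movep([*k,.24],q); arm.line_to([*k,z+.02],.12); arm.line_to([*k,z],.05); arm.pause(.2)
    print('down',np.round(arm.read_ft_force(),1)); arm.move_gripper(0,20); arm.pause(.2); print('open',arm.read_opening(),np.round(arm.read_ft_force(),1))
    n=int(abs(a1-a0)/.1)+1
    for a in np.linspace(a0,a1,n+1)[1:]:
        arm.line_to([*K(a),z],.06); F=np.array(arm.read_ft_force()); print(round(a,2),np.round(F,1),end=' ')
        if np.linalg.norm(F)>20: print('STOP'); break
    arm.pause(.3); print('end',np.round(arm.read_ft_force(),1),arm.read_opening(),pose()[0])
    arm.move_gripper(.6,20); p=arm.read_tool_pos(); arm.line_to([p[0],p[1],.26],.15)
E
python3 - <<'E'
from h import *
P=load('pics/w1'); print('sugar cap',atz('wrist',(39*.64,364*.64),.10,P))
lever(0,1.03)
t=WELL; arm.movep([*(t-.0*RX+.02*RY),.38],Q); arm.move_gripper(1,20); arm.pause(.3); wsnap('pics/w7',crop=(60,60,360,290),scale=2.6); print(arm.read_time())
E
```

```text
sugar cap [0.33768642 0.44835666 0.1       ]
down [ 0.4 -0.9 -0.2]
open 0.22164485861189942 [ 0.3 -0.5  2.2]
0.09 [ 0.1 -2.3  5.6] 0.19 [-0.9 -2.5  5.5] 0.28 [-1.3 -1.4  6. ] 0.37 [-3.7 -0.9  7.7] 0.47 [-4.8 -0.8  8.5] 0.56 [-4.8 -1.1  7. ] 0.66 [-3.8 -1.4  5.7] 0.75 [-5.2 -0.1  5.1] 0.84 [-4.6  0.5  3.7] 0.94 [-4.4  1.3  1.5] 1.03 [-7.8 -1.4  5.8] end [-7.5 -2.2  6. ] 0.2183019542587609 [0.50952952 0.23896833 0.16542866]
71.6083
```

View pics/w7.png

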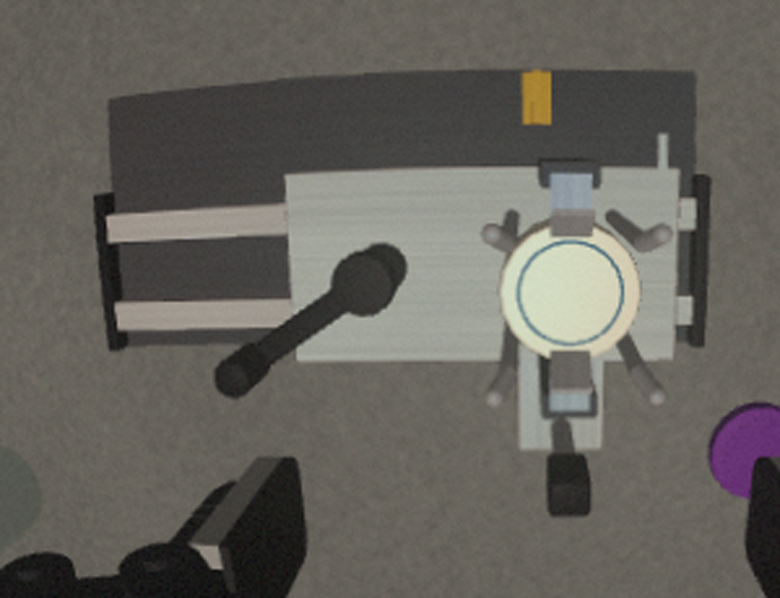

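The lever has swung: pivot head at (365,283), knob at (233,377). I'll check the angle, then slide.

Run:
```python
from h import *
P=load('pics/w7'); f=lambda u,v,z: atz('wrist',(60+u/2.6,60+v/2.6),z,P)[:2]
k=f(233,379,.111); piv=WELL+.1*RY; d=k-piv; print('angle',np.arctan2(d@RY,-(d@RX)),np.linalg.norm(d))
pt=f(663,134,.03); m=f(536,122,.03); print('gap',(m-pt)@RY)
c=WELL-.094*RX; arm.move_gripper(1,30); arm.movep([*c,.24],Q); arm.line_to([*c,.18],.12); arm.line_to([*c,.167],.05); arm.pause(.2); print(np.round(arm.read_ft_force(),1))
arm.move_gripper(0,40); arm.pause(.2); print('open',arm.read_opening(),np.round(arm.read_ft_force(),1),pose()[0])
t=c+.060*RY; arm.line_to([*t,.167],.04); arm.pause(.3); print(np.round(arm.read_ft_force(),1),pose()[0]-[*t,.167],arm.read_opening())
wsnap('pics/w8',crop=(130,20,390,215),scale=3); print(arm.read_time())
```

```text
angle 0.9618279941482138 0.07262199500429453
gap 0.06886816909556288
[-0.6 -0.1  0.4]
open 0.22665623333581106 [-0.9 -1.3  3. ] [0.49515177 0.06774412 0.16714493]
[ 0.5 -9.2  6.3] [ 0.00060251 -0.00382978  0.00016257] 0.22642566750379664
76.6083
```

View pics/w8.png

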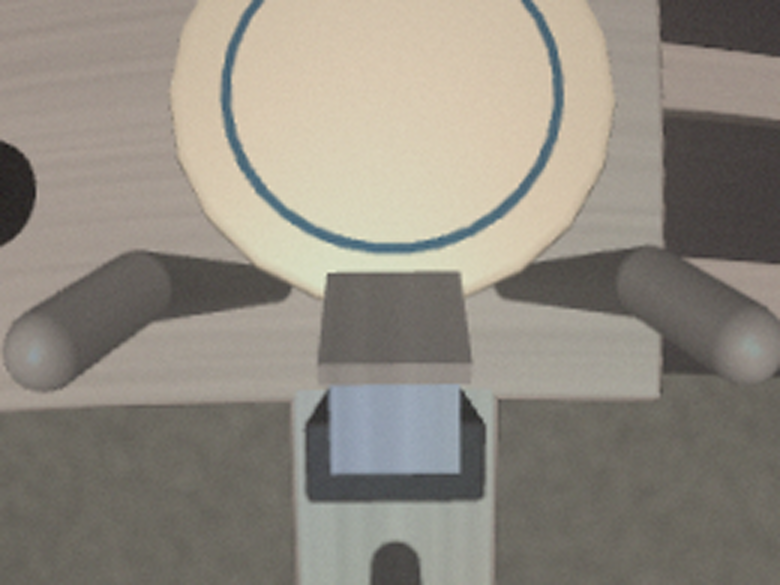

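The carriage is sliding with the post held; the near catch noses stay over the coaster rim. I'll release and look straight down at the pointer and tab.

Run:
```python
from h import *
arm.move_gripper(1,30); p=arm.read_tool_pos(); print(p); arm.line_to([p[0],p[1],.30],.15)
c=WELL+.072*RX+.0125*RY; arm.movep([*c,.28],Q); arm.pause(.5); wsnap('pics/w9',crop=(160,90,360,240),scale=4); print(pose()[0],arm.read_time())
```

```text
[0.48154538 0.12664733 0.16696924]
[0.65390304 0.11753784 0.28020593] 79.575
```

View pics/w9.png

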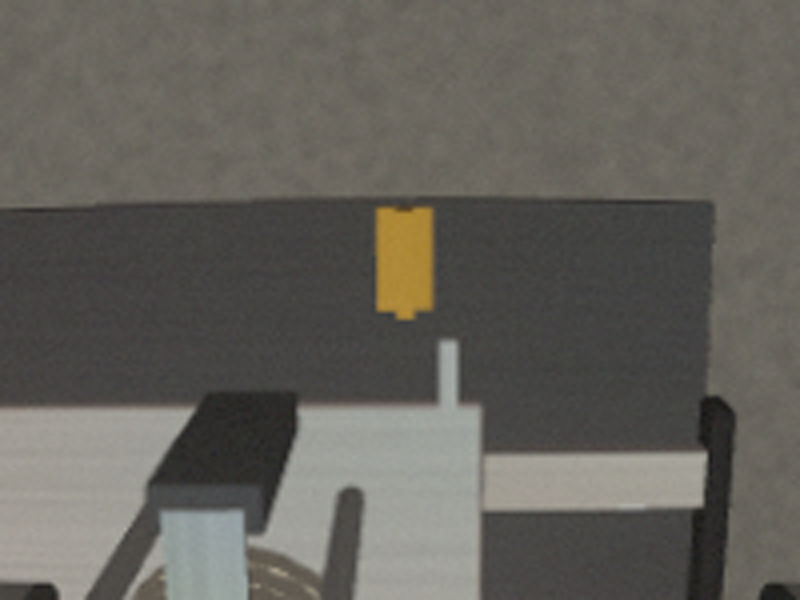

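The blade is at u=404.5 and the pointer at u=448.5. Scaled by the pointer's 5 mm (19.5 px), about 11.4 mm remains.

```bash
cat >> h.py <<'E'
def slide(post,d):
    """grip post at xy, move carriage by d along rail; commands are raised until the hand has really moved d"""
    post=np.array(post); arm.move_gripper(1,30); arm.movep([*post,.24],Q); arm.line_to([*post,.18],.12); arm.line_to([*post,.167],.05)
    arm.move_gripper(0,40); arm.pause(.3); s=pose()[0][:2]; cmd=post+d*RY
    for _ in range(8):
        arm.line_to([*cmd,.167],.03); arm.pause(.3); m=(pose()[0][:2]-s)@RY; e=d-m
        print('moved',m.round(5),'open',round(arm.read_opening(),3),np.round(arm.read_ft_force(),1))
        if e*np.sign(d)<.0004: break
        cmd=cmd+max(abs(e),.0005)*np.sign(d)*RY
    end=pose()[0][:2]; arm.move_gripper(1,30); arm.pause(.2); arm.line_to([*pose()[0][:2],.30],.15); return end
def markview(fn):
    c=WELL+.072*RX+.0125*RY; arm.movep([*c,.28],Q); arm.pause(.5); wsnap(fn,crop=(190,130,330,235),scale=5)
E
python3 - <<'E'
from h import *
print(slide([.48154,.12665],.0114)); markview('pics/w10'); print(arm.read_time())
E
```

```text
moved 0.00966 open 0.222 [ 1.9 -7.8  4.3]
moved 0.01098 open 0.23 [ 1.8 -8.7  5.9]
moved 0.01124 open 0.226 [  1.2 -10.3   6.4]
[0.47960024 0.13514222]
87.6083
```

View pics/w10.png

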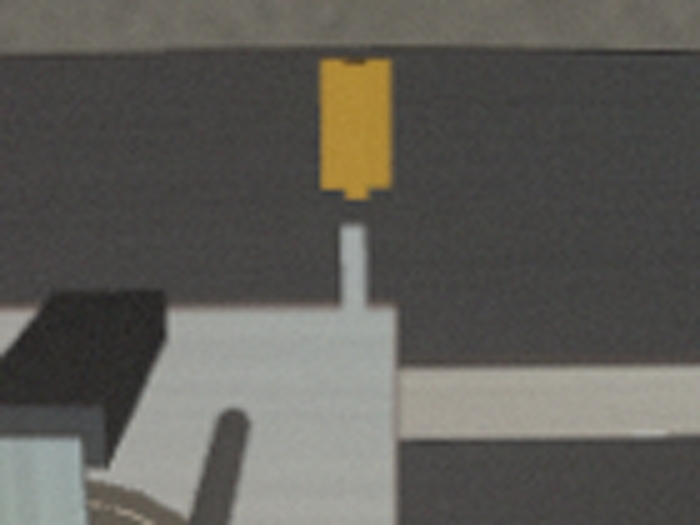

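The pointer (340–367, centre ≈353.5) and the blade (344–369, centre ≈356.5) are nearly aligned, with the pointer about 0.6 mm past. I'll measure sub-pixel before deciding on a nudge.

Run:
```python
from h import *
P=load('pics/w10'); im=cv2.imread('pics/w10_raw.png').astype(float)
g=im.sum(2)
def cen(rows,c0,c1,fn):
    out=[]
    for v in rows:
        w=fn(im[v,c0:c1]); w=np.clip(w-w.min()-.3*(w.max()-w.min()),0,None); out.append(np.array([(w*np.arange(c0,c1)).sum()/w.sum(),v]))
    return out
pt=cen(range(177,189),250,275,lambda r:r.sum(1)); bl=cen(range(168,170),250,275,lambda r:r[:,2]-r[:,0]); tab=cen(range(144,166),245,280,lambda r:r[:,2]-r[:,0])
y=lambda u,z:((atz('wrist',u,z,P)[:2]-WELL)@RY)
print('pt tip',[(y(u,.03)*1e3).round(2) for u in pt]); print('blade',[(y(u,.03)*1e3).round(2) for u in bl]); print('tab',np.mean([y(u,.015) for u in tab])*1e3)
```

```text
pt tip [np.float64(13.48), np.float64(13.46), np.float64(13.44), np.float64(13.34), np.float64(13.3), np.float64(13.24), np.float64(13.13), np.float64(13.13), np.float64(13.15), np.float64(13.15), np.float64(13.12), np.float64(13.12)]
blade [np.float64(12.53), np.float64(12.48)]
tab 12.862362455848396
```

Run:
```python
from h import *
print(slide([.4796,.1351],-.0010)); markview('pics/w11')
P=load('pics/w11'); im=cv2.imread('pics/w11_raw.png').astype(float)
def cen(rows,c0,c1,fn):
    out=[]
    for v in rows:
        w=fn(im[v,c0:c1]); w=np.clip(w-w.min()-.3*(w.max()-w.min()),0,None); out.append(np.array([(w*np.arange(c0,c1)).sum()/w.sum(),v]))
    return out
y=lambda u,z:((atz('wrist',u,z,P)[:2]-WELL)@RY)*1e3
print('pt',np.round([y(u,.03) for u in cen(range(177,189),250,275,lambda r:r.sum(1))],2),'bl',[y(u,.03) for u in cen(range(168,170),250,275,lambda r:r[:,2]-r[:,0])],'tab',np.mean([y(u,.015) for u in cen(range(144,166),245,280,lambda r:r[:,2]-r[:,0])]),arm.read_time())
```

```text
moved -5e-05 open 0.225 [-1.4 -0.3  5.5]
moved -0.00016 open 0.232 [-3.1  2.4  5.4]
moved -0.00027 open 0.227 [-2.8  4.3  6.3]
moved -0.00031 open 0.221 [-2.6  6.   4.5]
moved -0.00038 open 0.231 [-3.4  6.6  4.6]
moved -0.00043 open 0.23 [-3.5  7.5  4.3]
moved -0.00058 open 0.224 [-3.3  7.5  4.4]
moved -0.0009 open 0.229 [-3.9  8.9  5. ]
[0.47987085 0.13396068]
pt [13.06 13.06 13.09 13.09 13.08 13.   13.07 13.09 13.02 13.   13.   13.04] bl [np.float64(12.47374471875924), np.float64(12.447559422479774)] tab 12.80234990109203 98.1083
```

Run:
```python
from h import *
lever(1.0,-0.03,S=.0685)
c=WELL+.05*RY; arm.movep([*c,.40],Q); arm.move_gripper(1,20); arm.pause(.5); wsnap('pics/w12',crop=(60,60,400,300),scale=2.3); print(arm.read_time())
```

```text
down [ 0.8  0.6 -0.3]
open 0.22466472723930542 [-2.1 -2.8  4.9]
0.91 [ 1.6  0.9 -0.2] 0.81 [0.1 2.5 0.9] 0.72 [-2.3  4.   2.8] 0.63 [-5.4  4.4  5.3] 0.53 [-5.6  4.8  4.5] 0.44 [-5.1  4.5  5.7] 0.34 [-3.9  2.4  5.4] 0.25 [-4.2  1.9  5.5] 0.16 [-2.7  0.6  5. ] 0.06 [-1.1  1.2  3.6] -0.03 [0.4 3.7 4.6] end [0.1 4.  3. ] 0.22314703573153774 [0.47651523 0.23470747 0.16607883]
107.675
```

View pics/w12.png

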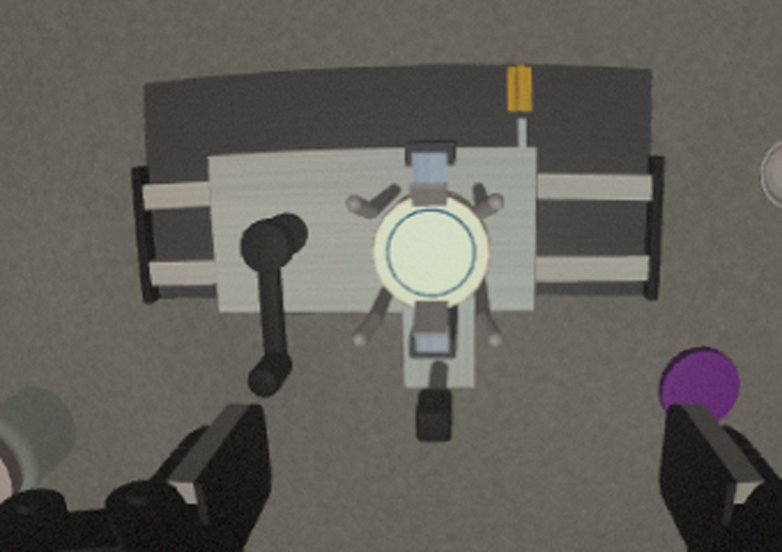

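The lever is back towards the robot (knob (263,380), pivot (268,243)), and the pointer (521) is in line with the tab (519). I'll check the lever angle numerically and press it once more with closed fingers if needed.

Run:
```python
from h import *
P=load('pics/w12'); f=lambda u,v,z: atz('wrist',(60+u/2.3,60+v/2.3),z,P)[:2]
w=np.mean([f(u,v,.162) for u,v in[(355,203),(495,202),(360,340),(495,341)]],0); k=f(263,381,.111)
print('S',(w-WELL)@RY+.0014,'knob rel',(k-w)@RX,(k-w)@RY)
e=np.array([.47651523,.23470747]); print('hand at end rel',(e-w)@RX,(e-w)@RY-.0014)
P=load('pics/w2'); g=lambda u,v,z: atz('wrist',(160+u/3,90+v/3),z,P)[:2]
w=np.mean([g(u,v,.162) for u,v in[(190,185),(409,184),(201,388),(402,388)]],0);k=g(48,441,.111);print('initially',(k-w)@RX,(k-w)@RY)
```

```text
S 0.06792952842659777 knob rel -0.07459133857990292 0.09872520540936489
hand at end rel -0.07386582962449917 0.09867437473393385
initially -0.07478760956658523 0.10094577627270339
```

Run:
```python
from h import *
markview('pics/w13')
P=load('pics/w13'); im=cv2.imread('pics/w13_raw.png').astype(float)
def cen(rows,c0,c1,fn):
    out=[]
    for v in rows:
        w=fn(im[v,c0:c1]); w=np.clip(w-w.min()-.3*(w.max()-w.min()),0,None); out.append(np.array([(w*np.arange(c0,c1)).sum()/w.sum(),v]))
    return out
y=lambda u,z:((atz('wrist',u,z,P)[:2]-WELL)@RY)*1e3
a=np.mean([y(u,.03) for u in cen(range(177,189),250,275,lambda r:r.sum(1))]);b=np.mean([y(u,.03) for u in cen(range(168,170),250,275,lambda r:r[:,2]-r[:,0])]);print(a,b,arm.read_time())
arm.movep([.5,.0,.38],Q)
if abs(a-b)<1: print(ticket.finish_job())
```

```text
12.478642481298651 12.49699035402395 108.8583
the job is handed in; nothing more can be done
None
```

I loaded all three white coasters and the catches hold them. I then slid the dispenser until its pointer was within about 0.1 mm of the index tab by camera, swung the lever fully back to lock it, and handed the job in at about 109 s.

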